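# Unplug the brass air wand and put it on its rest

## Task

The carving is finished: shut off the air by pushing the red valve lever on the blue air block all the way over, away from the robot. Then push in the green release collar of the coupling that holds the brass wand, draw the wand out, and set it down in both notches of the wooden wand rest, roughly centred, either way round. Leave the grey wand plugged in and do not disturb the other things on the table.

Things in the scene. Friction and masses are not known exactly. Their poses are not given: they have to be found in the camera images.
- air_block: Blue block, 110 (x) by 250 (y) by 110 mm high, fixed; yaw varies by 0.25 rad. Origin: centre of its underside. Two couplings on its -x face, at y = +75 (left) and -75 (right), axes level along the block's x, 75 mm up; steel barrels, 46 mm thick, reach to x = -85, then comes the collar. Each holds a wand with 1 mm clearance all round, its rear end 60 mm inside the barrel.
- collar_left_face (a point): Centre of the outer (-x) face of the left coupling's green collar, on the wand's axis: a winged plate 78 mm wide (block y), 36 high, 8 thick, with a 26 mm opening round the wand. Outer face at block x = -108 when out. One way: push it in with both open fingers astride the wand, close them on the wand while the collar is in, pull straight out; the wand is clear after 65 mm.
- collar_right_face (a point): The same point of the right coupling's identical collar.
- valve (a joint): Angle of the red valve lever: 0 = open, leaning towards the block's -x (the robot); 1.0 = shut, leaning to +x. It starts between 0 and 0.25 and stays where it is left.
- valve_tip (a point): Tip of the red lever, which is 75 mm long and hinged (about the block's y) on the middle of the block's top between the two couplings, at block x = 5 mm. At joint value 0.5 it stands upright.
- brass_wand_center (a point): Brass air wand, a straight tube 195 mm long, 22 mm thick, 0.15 to 0.28 kg; point on its axis, x axis along it: plug end at +90 mm (groove at 62 to 72), 22 mm body to -75, 14 mm nozzle to -105. Starts in the left or right coupling, level, 74 mm up, centre at block x = -115, nozzle towards the robot. Take it just in front of the collar.
- grey_wand_center (a point): The same point of the dark grey steel wand with a black nozzle, same size, plugged into the other coupling. It stays.
- rest_seat (a point): Where the wand's centre belongs on the fixed wooden rest: 61 mm up, midway between two V notches (12 mm thick, at x = +45 and -45 mm along the rest), open upwards, flanks at 45 degrees, 50 mm wide at the top, 70 mm above the table. The wand lies along the rest's x. Base plate 140 by 64 by 8 mm. 78 mm free between the notches for the fingers.
- carving_knife: Bystander: wooden-handled carving tool, 150 mm, lying on the table; origin under its middle.
- flat_brush: Bystander: brush, 190 mm, lying on the table.
- brush_mug: Bystander: blue cup, 80 mm wide, 100 mm high; origin at its foot.
- celadon_jar: Bystander: green jar, 90 mm wide, 130 mm high; origin at its foot.
- white_vase: Bystander: white vase, 100 mm wide, 160 mm high; origin at its foot.
- test_tile: Bystander: terracotta tile, 90 by 90 by 12 mm; origin under its middle.
- collar_left (a joint): Travel of the left collar in m: 0 = out, 0.012 = fully in (towards the block), against a spring (4 N to start, 10 N fully in) that returns it. The coupling lets go of the wand only while the collar is 5 mm or more in; otherwise the wand has just 2 mm of play. Once the wand has been drawn 5 mm with the collar in, it cannot be caught again.
- collar_right (a joint): The same for the right collar.
There are look-alikes about, which are no part of the job. Of the things that look like the part that bears brass_wand_center, the smaller one is meant. There is more than one size of the part that bears rest_seat; the job needs the larger.

How it is judged:
By the outcome, as a careful person would: the job done as asked, in the order asked, and still so for the second after the job is handed in, with the robot touching nothing.
It also fails if it takes over 61 s, if anything falls off the work surface, if the arm or the gripper's body presses on something with over 40 N, if the wrist force passes 120 N, or if a joint passes its speed limit or range.

## Robot

A 6-joint arm with a two-finger parallel gripper is mounted at the origin on the work surface. World frame = base frame: x ahead of the robot, y to its left, z up, the work surface at z = 0. Lengths are in m, angles in degrees, forces in N, time in s.
With the tool pointing down it reaches from about 0.3 to 0.875 m from the base axis. Payload 6.4 kg.
Tool frame: the origin (TCP) lies on the mounting face of the last link; the fingertips stand 166 mm ahead of it and the grasp point (between the pads) lies 147 mm ahead of it (grasp_offset is the distance from the TCP to the grasp point, in m); z points along the fingers, y is the line along which they close (so a half turn about z gives the same grasp; the last joint's range is limited). The gripper opens to 88 mm and grips with 3 to 60 N. Pads are 18 mm wide; open, the fingers measure 123 mm over their backs; the gripper's body (75 mm by 187 mm) begins 45 mm behind the grasp point.
Start: joints at [61.518, 10.359, 92.074, -0, 77.567, -11.82], TCP at [0.165, 0.551, 0.405] pointing down, gripper open.
Joint ranges: [-171.53, 171.53], [-51.25, 118.39], [17.06, 147.69], [-65.23, 245.23], [0, 150.52], [-178.68, 178.68]. Speed limits (degrees/s): [147.25, 147.25, 172.46, 180, 180, 180].

## Interface

Orientations are given as a 3x3 rotation matrix whose columns are the frame's x, y, z axes.
In Python, from bench import * gives the robot as it stands. The module is installed in compiled form; this text tells all that it offers.
- The arm moves only by the tool apply_moves, never from a script. Its argument "targets" is one flat list of numbers, 5 for each row, row after row: the opening, from 0 (shut) to 1 (fully open), then the shift along the tool's x, y, z in m, then the turn about the tool's z in rad. A call has exactly 8 rows; each row shifts and turns the commanded pose from where the row before left it, along the tool's axes as they then stand; what a row does not reach is not made up. A row lasts 1/8 s, in which the tool goes at most 62.5 mm and 10.7 degrees, less where a joint would pass 70% of its speed; a pose out of reach is approached as far as the arm can. A call with a gripper value outside its range is refused whole. The fingers move at their own pace and stop on an object; "squeeze" is the grip in N (left out, the last holds). Time passes only in rows, so rows that do not move let the fingers close, or fill a call up. It gives the time, the measured TCP pose, the force, the opening and the grip force at its end, in the units of the state.
- get_state(): the state, without advancing time (a new reading comes with each control period).
- read_camera(name): name is "scene" or "side" or "wrist"; returns (picture, depth): 384x512x3 uint8, red, green, blue; 384x512 float32, m along the optical axis (not along the pixel's ray), 0 where there is no reading.
- camera_params(name): a dict with "fx", "fy", "cx", "cy" (pixels), "T" (4x4, takes a point from camera to world coordinates). Camera axes: x right, y down, z forward; pixel columns grow to the right and rows downward; lengths in m; the calibration is good to about 2 mm. A picture is of the moment at which its call begins: read the wrist's pose just before it. camera_params takes no time and is no camera call; for the wrist camera it gives the pose at the moment of the call.
- job_done(): hands the job in; it is judged then, once.
The state is a dict: "t": time; "joints": joint angles; "joint_vel": joint speeds; "effort": joint torques, N m; "ee_pos": TCP position; "orientation": TCP orientation; "force": force on the tool from outside, world axes, zero at the start; "wrist_torque": the same for the moment, N m; "gripper_width": opening from 0.0 (shut) to 1.0 (fully open); "gripper_force": force on a finger pad.
Only numpy, scipy, OpenCV 4.12 (cv2) and the standard library are available. Lean on these libraries where they do the work, as an engineer would, in place of code of your own. Each camera call takes 0.05 s, during which the arm holds its last target. There are 200 camera calls.

## Working session

There is one attempt and no reset: what is moved stays moved. The work goes in short steps, Python scripts to look and compute and a tool call to move; the robot and the scene stay as the last step left them, time stands still between calls to the robot, and variables do not carry over. Pictures are saved under pics/ and viewed, at most 10 in all, crops included, and the job is handed in when it is done.

Besides the shell and the picture viewer there is one more tool, called after "Emit:" by a JSON object that holds its "name" and its "arguments". apply_moves: Moves the arm, as the interface text tells. Its arguments: {"type":"object","properties":{"targets":{"type":"array","items":{"type":"number"}},"squeeze":{"type":"number"}},"required":["targets"]}

```bash
mkdir -p pics; cat > h.py <<'E'
from bench import *
import numpy as np, cv2
def pts(name):
    P=camera_params(name); im,d=read_camera(name)
    v,u=np.mgrid[:384,:512]
    X=np.stack([(u-P['cx'])/P['fx']*d,(v-P['cy'])/P['fy']*d,d],-1)@P['T'][:3,:3].T+P['T'][:3,3]
    X[d==0]=np.nan
    return im,X
E
python3 - <<'E'
from h import *
for n in("scene","side"):
    im,X=pts(n); np.savez(n,im=im,X=X)
    cv2.imwrite(f"pics/{n}.png",cv2.resize(im[...,::-1],(800,600)))
    print(camera_params(n)['T'][:3,3])
print(get_state())
E
```

```text
[ 1.52573227 -0.07696412  1.35420034]
[-0.02580024 -0.73507984  0.97939296]
{'t': 0.1, 'joints': array([ 6.15169479e+01,  1.03983935e+01,  9.21240683e+01, -1.42748901e-03,
        7.75669834e+01, -1.18205841e+01]), 'joint_vel': array([ 0.03294126,  0.00150071, -0.18151995, -0.031055  , -0.00641879,
       -0.02726336]), 'effort': array([ 2.62119302e-04, -4.34824634e+01, -3.42693150e+01,  7.04420940e-02,
        3.39721295e-02, -4.75100910e-05]), 'ee_pos': array([0.1647587 , 0.5506671 , 0.40390827]), 'orientation': array([[-9.58011964e-01,  2.86727318e-01, -7.23107182e-04],
       [ 2.86728077e-01,  9.58011010e-01, -1.38375504e-03],
       [ 2.95984271e-04, -1.53298901e-03, -9.99998781e-01]]), 'force': array([ 0.47421828, -0.29877257,  0.62759507]), 'wrist_torque': array([-0.05713029,  0.01048962, -0.0154547 ]), 'gripper_force': 0.0, 'gripper_width': 1.0001523267244314}
```

View pics/scene.png

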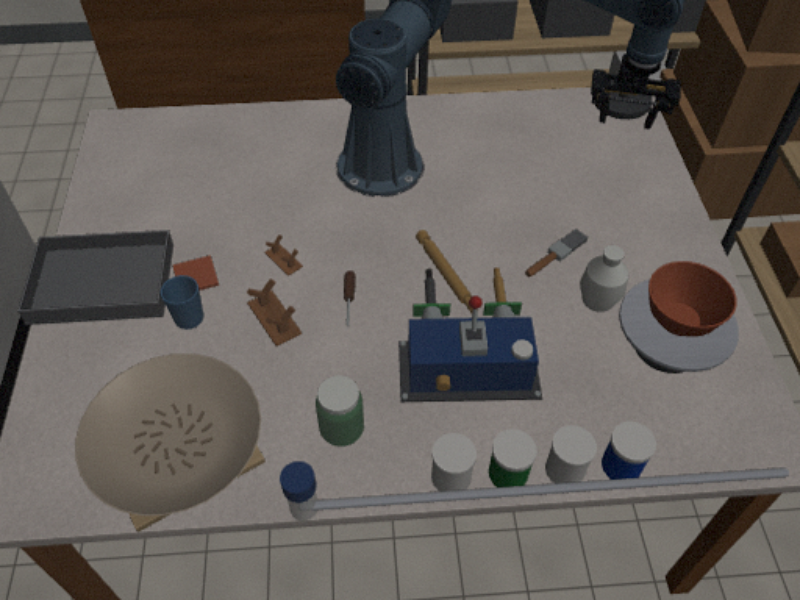

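View pics/side.png

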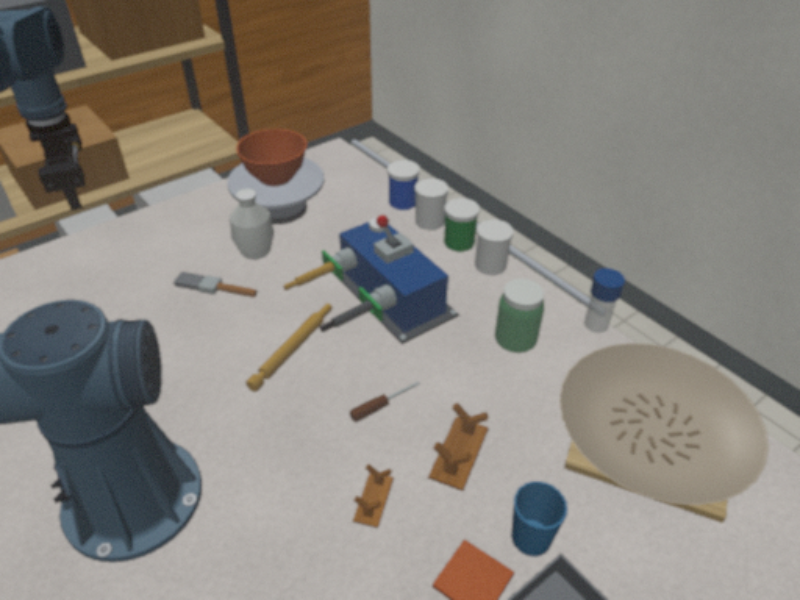

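The scene view shows the brass wand in the coupling at (500,290), which is on the robot's left, and the grey wand at (430,290). The larger rest is at (275,312) and the red lever ball at (475,302). The big brass look-alike lies on the table at (445,268). The side view agrees with this.

```bash
python3 - <<'E'
from h import *
for n in("scene","side"):
    f=np.load(n+".npz"); im=f['im'].astype(int); X=f['X']; r,g,b=im[...,0],im[...,1],im[...,2]
    x,y,z=X[...,0],X[...,1],X[...,2]
    def rect(m,t):
        p=X[m]; 
        if len(p)<6: print(t,len(p)); return
        c,s,a=cv2.minAreaRect(p[:,:2].astype(np.float32)); print(n,t,len(p),np.round(c,4),np.round(s,4),round(a,1),'zmed',np.round(np.nanmedian(p[:,2]),4))
    roi=(x>.45)&(x<.85)&(y>-.2)&(y<.4)
    rect(roi&(b>1.6*r)&(b>1.3*g)&(z>.1)&(z<.118),'blocktop')
    G=roi&(g>1.5*r)&(g>1.3*b)&(z>.05)&(z<.1)
    p=X[G]; 
    for nm,mm in(('L',y>.13),('R',y<=.13)):
        rect(G&mm,'green '+nm)
    m=roi&(r>1.8*g)&(r>1.8*b)&(z>.12)&(z<.22); print(n,'ball',m.sum(),np.nanmedian(X[m],0))
    br=(r>1.35*g)&(r>1.8*b)&(z>.04)&(z<.095)&roi
    p=X[br&(x<.68)]; print(n,'brass',len(p)); 
    if len(p)>5:
        q=p[np.argsort(p[:,0])]; print(q[::max(1,len(q)//8)].round(3))
    # larger rest
    uv=((150,210,215,170) if n=="scene" else (270,255,320,315))
    M=np.zeros(r.shape,bool)
    if n=="scene": M[175:225,155:195]=1
    else: M[255:315,272:315]=1
    w=M&(r>1.25*g)&(r>1.5*b)
    rect(w&(z>.002)&(z<.09),'rest all'); rect(w&(z>.003)&(z<.014),'rest base'); rect(w&(z>.055)&(z<.08),'rest tops')
E
```

```text
scene blocktop 1811 [0.6528 0.1446] [0.2476 0.1142] 86.9 zmed 0.11
scene green L 91 [0.5522 0.2249] [0.0129 0.0756] 0.5 zmed 0.0861
scene green R 92 [ 0.6568 -0.0226] [0.0594 0.3428] 49.0 zmed 0.087
scene ball 47 [0.63331415 0.14602535 0.20887672]
scene brass 0
scene rest all 644 [ 0.4662 -0.2668] [0.1899 0.0981] 9.6 zmed 0.0106
scene rest base 409 [ 0.4661 -0.2666] [0.1899 0.0978] 9.6 zmed 0.0081
scene rest tops 85 [ 0.4862 -0.2648] [0.1031 0.0593] 27.9 zmed 0.0628
side blocktop 1209 [0.6471 0.1399] [0.2478 0.1125] 87.2 zmed 0.1104
side green L 59 [0.696 0.215] [0.0686 0.3092] 88.4 zmed 0.0901
side green R 92 [0.5403 0.0726] [0.0753 0.0105] 85.2 zmed 0.0909
side ball 29 [0.62147171 0.13776521 0.21022415]
side brass 0
side rest all 1038 [ 0.4822 -0.2682] [0.1407 0.0606] 28.7 zmed 0.01
side rest base 692 [ 0.4822 -0.268 ] [0.1407 0.0602] 28.1 zmed 0.0085
side rest tops 132 [ 0.4815 -0.2702] [0.1006 0.0595] 27.4 zmed 0.064
```

Emit:
{"name": "apply_moves", "arguments": {"targets": [0,-0.04,-0.023,0,0,0,-0.04,-0.023,0,0,0,-0.04,-0.023,0,0,0,-0.04,-0.023,0,0,0,-0.04,-0.023,0,0,0,-0.04,-0.023,0,0,0,-0.04,-0.023,0,0,0,-0.04,-0.023,0,0], "squeeze": 30}}

```text
t: 1.1
ee_pos: [0.4194, 0.2816, 0.4045]
orientation: [[-0.958, 0.287, -0.0], [0.287, 0.958, -0.0], [0.0, -0.0, -1.0]]
force: [0.4, 0.5, -0.2]
gripper_width: 0.116
gripper_force: 0.0
```

Emit:
{"name": "apply_moves", "arguments": {"targets": [0,-0.04,-0.023,0,0,0,-0.04,-0.023,0,0,0,-0.04,-0.023,0,0,0,0,0,0,-0.12,0,0,0,0,-0.12,0,0,0,0,0,0,0,0,0,0,0,0,0,0,0]}}

```text
t: 2.1
ee_pos: [0.5137, 0.1825, 0.4047]
orientation: [[-0.999, 0.052, -0.0], [0.052, 0.999, -0.0], [0.0, -0.0, -1.0]]
force: [0.4, -0.8, -0.2]
gripper_width: 0.004
gripper_force: 0.0
```

```bash
cat >> h.py <<'E'
def go(p,yaw_y):
    "tool-axis shift (before turning) to put TCP at p, and turn to put tool y at yaw_y deg"
    s=get_state();R=s['orientation'];print('t',round(s['t'],2),'tcp',s['ee_pos'].round(4),'yaw_y',round(np.degrees(np.arctan2(R[1,1],R[0,1])),2),'F',s['force'].round(1),'w',round(s['gripper_width'],3),'zax',R[:,2].round(4))
    a=np.arctan2(R[1,1],R[0,1])-np.radians(yaw_y)
    print('shift',(R.T@(np.array(p)-s['ee_pos'])).round(4),'turn',round(a,4))
E
python3 - <<'E'
from h import *
go([.55,.147,.33],87)
im,X=pts("wrist"); np.savez("w1",im=im,X=X); cv2.imwrite("pics/w1.png",cv2.resize(im[...,::-1],(800,600)))
E
```

```text
t 2.1 tcp [0.5137 0.1825 0.4047] yaw_y 87.04 F [ 0.4 -0.8 -0.2] w 0.004 zax [-1.e-04 -0.e+00 -1.e+00]
shift [-0.0381 -0.0336  0.0747] turn 0.0007
```

View pics/w1.png

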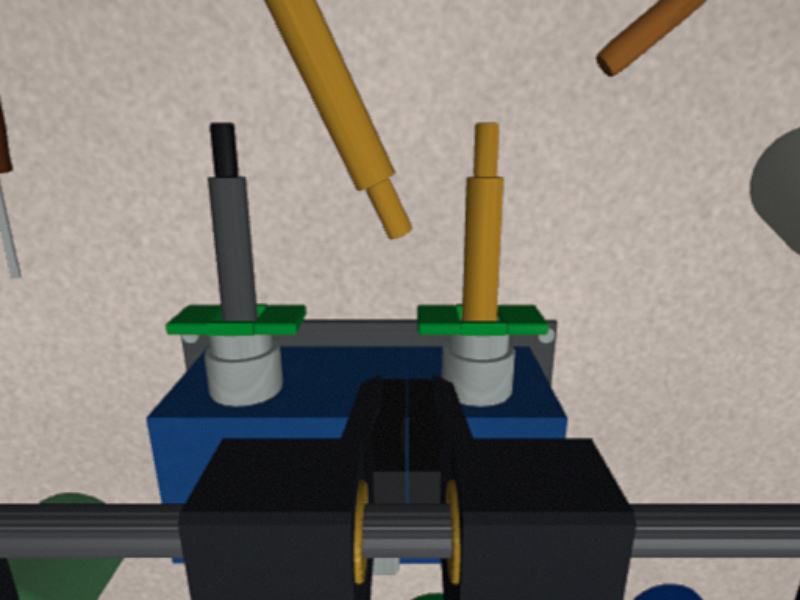

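The wrist view shows the brass wand at (484,220), its collar at (482,320), and the grey wand at (238,250). All of them are well in view, so I'll measure from this picture.

```bash
python3 - <<'E'
from h import *
f=np.load("w1.npz"); im=f['im'].astype(int); X=f['X']; r,g,b=im[...,0],im[...,1],im[...,2]
x,y,z=X[...,0],X[...,1],X[...,2]
G=(g>1.5*r)&(g>1.3*b)&(z>.05)&(z<.1)&(x<.6)
for m,t in((G&(y>.145),'L'),(G&(y<.145),'R')):
    p=X[m]; c,s,a=cv2.minAreaRect(p[:,:2].astype(np.float32)); print(t,len(p),np.round(c,4),np.round(s,4),a,np.percentile(p[:,2],[5,50,98]).round(4),'xmin',np.percentile(p[:,0],[1,5,95]).round(4))
B=(r>1.2*g)&(g>1.5*b)&(z>.06)&(z<.1)&(y>.17)&(y<.27)&(x<.6)
p=X[B]; print(len(p),np.percentile(p[:,2],[5,50,98]).round(4))
for lo in np.arange(.42,.56,.02):
    q=p[(p[:,0]>lo)&(p[:,0]<lo+.02)]
    if len(q): print(lo.round(2),len(q),np.percentile(q[:,1],[1,99]).round(4),np.percentile(q[:,1],[1,99]).mean().round(4),q[:,0].min().round(4),q[:,2].max().round(4))
E
```

```text
L 1234 [0.5536 0.2267] [0.0776 0.0154] 87.40277099609375 [0.0654 0.0924 0.0949] xmin [0.545  0.5453 0.554 ]
R 1312 [0.541  0.0777] [0.0778 0.012 ] 87.71307373046875 [0.0656 0.0919 0.0949] xmin [0.5371 0.5376 0.5461]
2491 [0.0739 0.0802 0.0841]
0.42 79 [0.2265 0.2379] 0.2322 0.4355 0.0774
0.44 335 [0.2255 0.2379] 0.2317 0.44 0.0783
0.46 482 [0.2207 0.2401] 0.2304 0.46 0.0835
0.48 492 [0.2194 0.2393] 0.2294 0.4801 0.0837
0.5 464 [0.2183 0.2383] 0.2283 0.5 0.0851
0.52 435 [0.2176 0.2372] 0.2274 0.52 0.0854
0.54 204 [0.2166 0.2363] 0.2264 0.54 0.0855
```

```bash
python3 - <<'E'
from h import *
go([.575,.150,.336],87)
E
```

```text
t 2.15 tcp [0.5137 0.1825 0.4047] yaw_y 87.06 F [-0.1 -0.6  1. ] w 0.002 zax [ 0. -0. -1.]
shift [-0.0629 -0.0293  0.0687] turn 0.001
```

Emit:
{"name": "apply_moves", "arguments": {"targets": [0,-0.016,-0.007,0,0,0,-0.016,-0.007,0,0,0,-0.016,-0.008,0.01,0,0,-0.015,-0.007,0.019,0,0,0,0,0.02,0,0,0,0,0.02,0,0,-0.015,0,0,0,0,0,0,0,0]}}

```text
t: 3.15
ee_pos: [0.5913, 0.1486, 0.3345]
orientation: [[-0.999, 0.052, -0.001], [0.052, 0.999, -0.0], [0.001, -0.0, -1.0]]
force: [0.4, 0.0, 0.6]
gripper_width: 0.005
gripper_force: 0.0
```

Emit:
{"name": "apply_moves", "arguments": {"targets": [0,-0.01,0,0,0,0,-0.01,0,0,0,0,-0.01,0,0,0,0,-0.01,0,0,0,0,-0.01,0,0,0,0,-0.01,0,0,0,0,-0.01,0,0,0,0,0,0,0,0]}}

```text
t: 4.15
ee_pos: [0.6608, 0.1458, 0.3354]
orientation: [[-0.999, 0.051, -0.0], [0.051, 0.999, 0.0], [0.0, 0.0, -1.0]]
force: [0.5, -0.3, 0.3]
gripper_width: 0.006
gripper_force: 0.1
```

Emit:
{"name": "apply_moves", "arguments": {"targets": [0,-0.003,0,0,0,0,-0.003,0,0,0,0,-0.003,0,0,0,0,-0.003,0,0,0,0,0,0,0,0,0,0,0,0,0,0,0,0,0,0,0,0,0,0,0]}}

```text
t: 5.15
ee_pos: [0.6668, 0.1459, 0.3344]
orientation: [[-0.999, 0.049, -0.021], [0.049, 0.999, -0.001], [0.021, -0.003, -1.0]]
force: [-35.0, -3.1, 16.7]
gripper_width: 0.008
gripper_force: 18.9
```

```bash
python3 - <<'E'
from h import *
go([.6,.148,.336],87)
im,X=pts("side"); np.savez("s2",im=im,X=X); cv2.imwrite("pics/s2.png",cv2.resize(im[120:220,190:310,::-1],(720,600)))
E
```

```text
t 5.15 tcp [0.6668 0.1459 0.3344] yaw_y 87.17 F [-35.   -3.1  16.7] w 0.008 zax [-0.0213 -0.0015 -0.9998]
shift [ 0.0669 -0.0012 -0.0002] turn 0.003
```

View pics/s2.png

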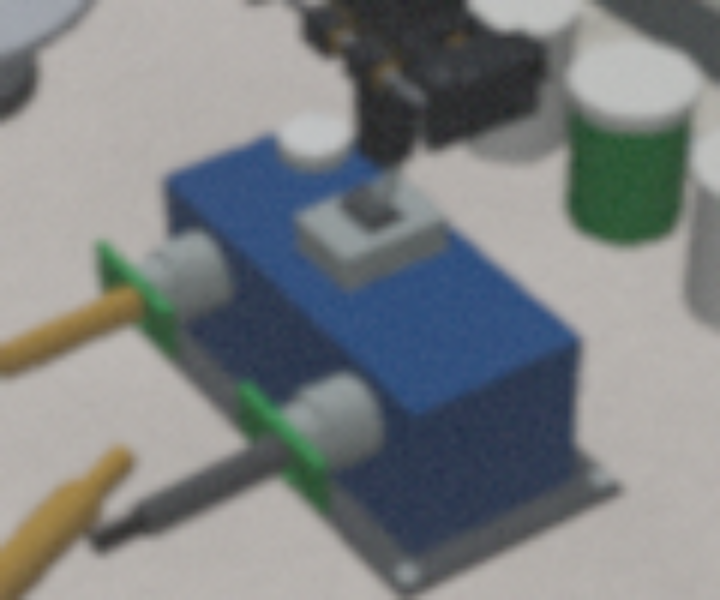

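Force of 35 N at the stop and the view of the lever leaning to the far side show that the valve is shut. Now I'll back off and go above the wand.

Emit:
{"name": "apply_moves", "arguments": {"targets": [0,0.025,0,0,0,0,0.025,0,0,0,0,0.025,0,0,0,0,0.025,0,-0.01,0,0.57,0.019,0.025,0,0,0.57,0.018,0.025,0,0,0.57,0.018,0.024,0,0,0.57,0,0,0,0]}}

```text
t: 6.2
ee_pos: [0.5202, 0.2284, 0.3462]
orientation: [[-0.999, 0.048, 0.001], [0.048, 0.999, 0.0], [-0.001, 0.0, -1.0]]
force: [1.0, 0.5, 0.1]
gripper_width: 0.436
gripper_force: 0.0
```

```bash
python3 - <<'E'
from h import *
go([.5215,.2278,.221],87)
im,X=pts("scene"); r,g,b=[im[...,i].astype(int) for i in range(3)]
m=(X[...,0]>.55)&(X[...,0]<.8)&(X[...,1]>.05)&(X[...,1]<.25)&(r>1.8*g)&(r>1.8*b)&(X[...,2]>.12)&(X[...,2]<.24); print(m.sum(),np.nanmedian(X[m],0))
E
```

```text
t 6.2 tcp [0.5202 0.2284 0.3462] yaw_y 87.24 F [1.  0.5 0.1] w 0.436 zax [ 1.e-03  4.e-04 -1.e+00]
shift [-0.0012 -0.0006  0.1252] turn 0.0042
51 [0.69777109 0.14245649 0.2057724 ]
```

Emit:
{"name": "apply_moves", "arguments": {"targets": [0.57,0,0,0,0.004,0.57,0,0,0.02,0,0.57,0,0,0.03,0,0.57,0,0,0.03,0,0.57,0,0,0.025,0,0.57,0,0,0.02,0,0.57,0,0,0,0,0.57,0,0,0,0]}}

```text
t: 7.25
ee_pos: [0.5219, 0.2266, 0.2214]
orientation: [[-0.998, 0.056, 0.001], [0.056, 0.998, 0.0], [-0.001, 0.0, -1.0]]
force: [0.6, -0.7, 0.4]
gripper_width: 0.566
gripper_force: 0.0
```

```bash
python3 - <<'E'
from h import *
go([.5455-.009+.012,.2265-.0002,.221],87)
im,X=pts("wrist"); cv2.imwrite("pics/w2.png",cv2.resize(im[...,::-1],(800,600)))
E
```

```text
t 7.25 tcp [0.5219 0.2266 0.2214] yaw_y 86.81 F [ 0.6 -0.7  0.4] w 0.566 zax [ 1.1e-03  2.0e-04 -1.0e+00]
shift [-0.0266  0.0012  0.0005] turn -0.0033
```

View pics/w2.png

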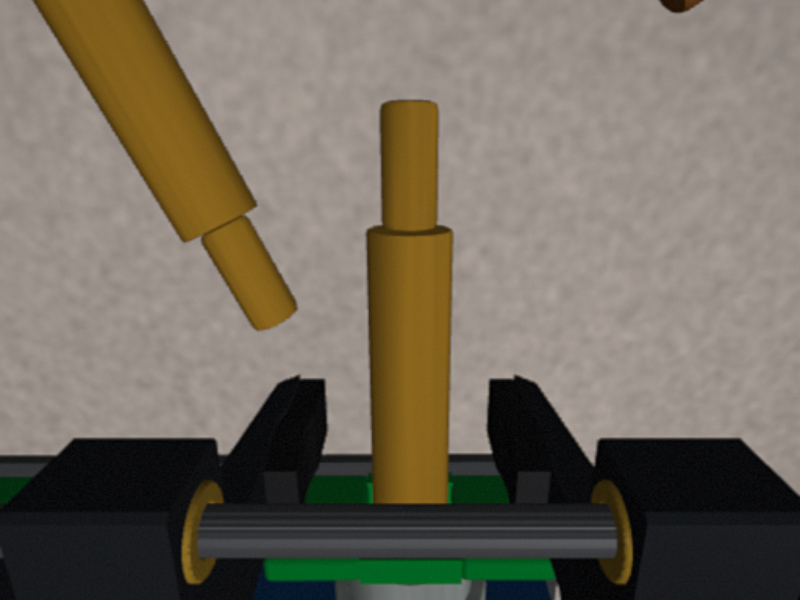

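The fingers sit evenly astride the brass wand: inner edges at columns 326 and 488, wand at 410. The collar is just behind them. Now I'll push it in.

Emit:
{"name": "apply_moves", "arguments": {"targets": [0.57,-0.005,0.001,0,0,0.57,-0.005,0,0,0,0.57,-0.005,0,0,0,0.57,-0.004,0,0,0,0.57,-0.004,0,0,0,0.57,-0.003,0,0,0,0.57,0,0,0,0,0.57,0,0,0,0]}}

```text
t: 8.3
ee_pos: [0.5461, 0.2269, 0.2206]
orientation: [[-0.999, 0.054, -0.004], [0.054, 0.999, -0.0], [0.004, -0.0, -1.0]]
force: [-7.6, -0.5, 6.4]
gripper_width: 0.571
gripper_force: 4.3
```

Emit:
{"name": "apply_moves", "arguments": {"targets": [0.57,-0.002,0,0,0,0.57,-0.002,0,0,0,0.57,-0.002,0,0,0,0.57,-0.0015,0,0,0,0.57,0,0,0,0,0.57,0,0,0,0,0.57,0,0,0,0,0.57,0,0,0,0]}}

```text
t: 9.3
ee_pos: [0.5499, 0.2269, 0.2204]
orientation: [[-0.998, 0.053, -0.016], [0.053, 0.999, -0.002], [0.016, -0.002, -1.0]]
force: [-30.6, -1.7, 26.1]
gripper_width: 0.567
gripper_force: 15.4
```

Emit:
{"name": "apply_moves", "arguments": {"targets": [0.57,0.0025,0,0,0,0.1,0,0,0,0,0.1,0,0,0,0,0.1,0,0,0,0,0.1,0,0,0,0,0.1,0,0,0,0,0.1,0,0,0,0,0.1,0,0,0,0], "squeeze": 45}}

```text
t: 10.3
ee_pos: [0.5489, 0.2269, 0.2185]
orientation: [[-0.998, 0.054, -0.011], [0.054, 0.999, -0.001], [0.011, -0.001, -1.0]]
force: [-12.0, 2.3, 1.0]
gripper_width: 0.228
gripper_force: 46.1
```

Emit:
{"name": "apply_moves", "arguments": {"targets": [0.1,0.004,0,0,0,0.1,0.006,0,0,0,0.1,0.01,0,0,0,0.1,0.015,0,0,0,0.1,0.015,0,0,0,0.1,0.015,0,0,0,0.1,0.015,0,0,0,0.1,0.015,0,0,0]}}

```text
t: 11.3
ee_pos: [0.4562, 0.2316, 0.2209]
orientation: [[-0.999, 0.055, -0.0], [0.055, 0.999, 0.0], [0.0, 0.0, -1.0]]
force: [-0.0, 0.1, -2.1]
gripper_width: 0.227
gripper_force: 44.6
```

```bash
python3 - <<'E'
from h import *
go([.4815,-.269,.35],118)
im,X=pts("wrist"); cv2.imwrite("pics/w3.png",cv2.resize(im[...,::-1],(800,600)))
im,X=pts("side"); np.savez("s3",im=im,X=X); cv2.imwrite("pics/s3.png",cv2.resize(im[100:250,150:350,::-1],(800,600)))
E
```

```text
t 11.3 tcp [0.4562 0.2316 0.2209] yaw_y 86.87 F [-0.   0.1 -2.1] w 0.227 zax [-0.  0. -1.]
shift [-0.0526 -0.4985 -0.1291] turn -0.5434
```

View pics/w3.png

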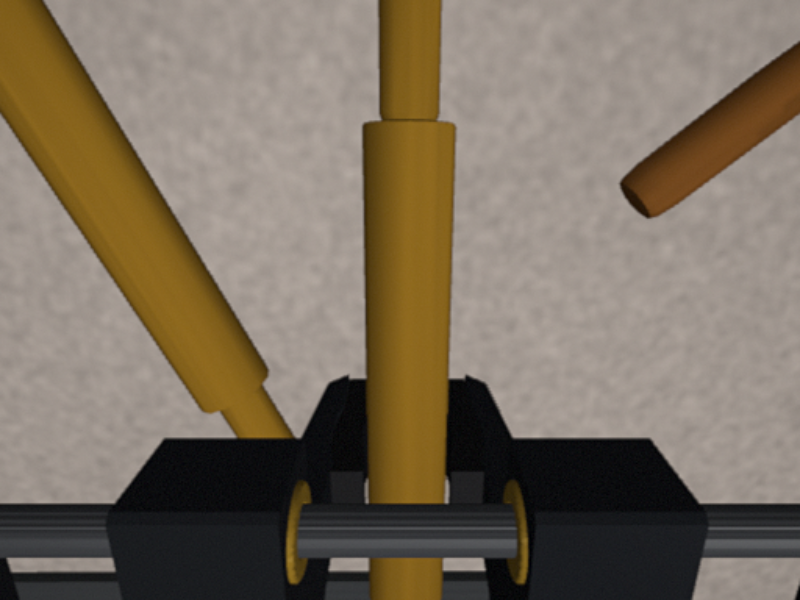

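The brass wand is out. Its weight (about 2 N) hangs on the wrist and it lies straight in the fingers. Now I'll lift it and swing over to the rest.

Emit:
{"name": "apply_moves", "arguments": {"targets": [0.1,0,0,-0.05,0,0.1,0,0,-0.05,0,0.1,-0.0055,-0.045,-0.01,0,0.1,-0.0055,-0.045,-0.01,0,0.1,-0.0055,-0.045,0,0,0.1,-0.0055,-0.045,0,0,0.1,-0.0055,-0.045,0,0,0.1,-0.0055,-0.045,0,0]}}

```text
t: 12.4
ee_pos: [0.4755, -0.0415, 0.3413]
orientation: [[-0.998, 0.055, 0.001], [0.055, 0.998, -0.0], [-0.001, -0.0, -1.0]]
force: [0.5, -0.1, -2.0]
gripper_width: 0.228
gripper_force: 44.6
```

Emit:
{"name": "apply_moves", "arguments": {"targets": [0.1,-0.0057,-0.045,0,0,0.1,-0.0057,-0.045,0,0,0.1,-0.0057,-0.045,0,0,0.1,-0.0057,-0.045,0,0,0.1,-0.0057,-0.043,0,0,0.1,0,0,0,-0.18,0.1,0,0,0,-0.18,0.1,0,0,0,-0.18]}}

```text
t: 13.4
ee_pos: [0.4917, -0.2645, 0.3408]
orientation: [[-0.882, -0.471, 0.0], [-0.471, 0.882, -0.0], [-0.0, -0.0, -1.0]]
force: [-0.1, 0.3, -2.8]
gripper_width: 0.228
gripper_force: 44.6
```

```bash
python3 - <<'E'
from h import *
go([.4908,-.2638,.34],118)
im,X=pts("side"); np.savez("s4",im=im,X=X); cv2.imwrite("pics/s4.png",cv2.resize(im[130:330,170:430,::-1],(780,600)))
im,X=pts("wrist"); np.savez("w4",im=im,X=X); cv2.imwrite("pics/w4.png",cv2.resize(im[...,::-1],(800,600)))
E
```

```text
t 13.4 tcp [ 0.4917 -0.2645  0.3408] yaw_y 118.11 F [-0.1  0.3 -2.8] w 0.228 zax [ 3.e-04 -3.e-04 -1.e+00]
shift [0.0005 0.0011 0.0008] turn 0.0019
```

View pics/w4.png

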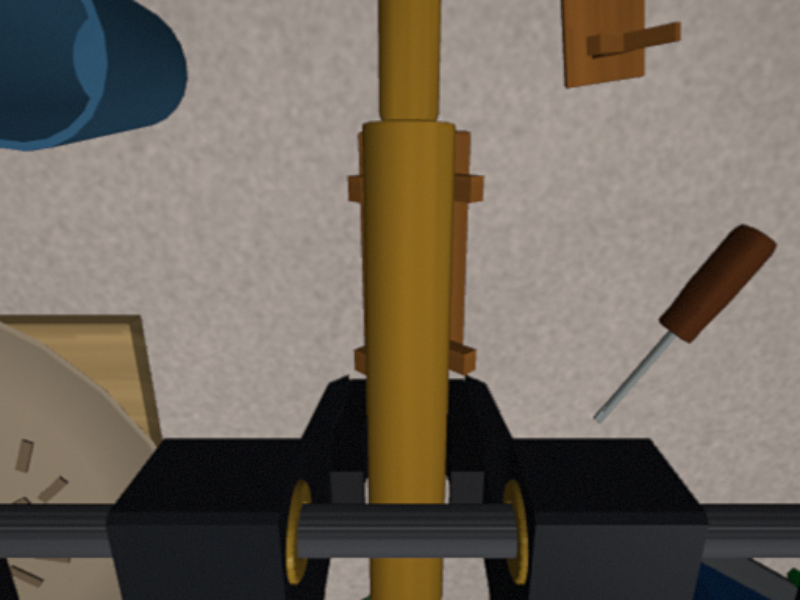

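View pics/s4.png

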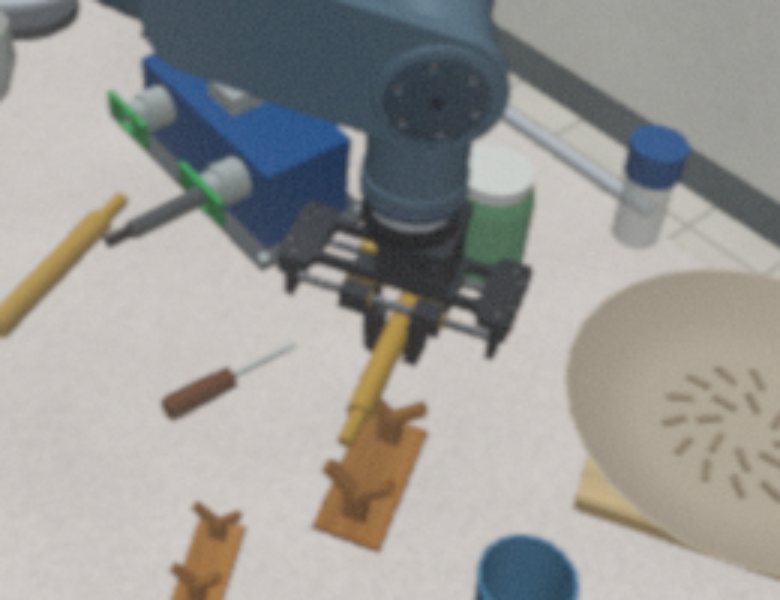

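The wrist view shows the wand above the larger rest. The far notch spans columns 348–484 at row 187 and the near one 355–475 at row 358, with the wand at 409. A quick metric check of both before lowering.

```bash
python3 - <<'E'
from h import *
f=np.load("w4.npz"); im=f['im'].astype(int); X=f['X']; r,g,b=im[...,0],im[...,1],im[...,2]
s=get_state(); L=(X-s['ee_pos'])@s['orientation']; z=X[...,2]
v,u=np.mgrid[:384,:512]
C=(abs(L[...,0])<.16)&(abs(L[...,1])<.06)
w=C&(z>.05)&(z<.08)&(r>1.3*g)
for m,t in((w&(v<150),'far'),(w&(v>=150),'near')):
    p=L[m]; print(t,len(p),[np.percentile(p[:,i],[2,98]).round(4) for i in(0,1)], np.percentile(z[m],[5,95]).round(4))
B=C&(z>.13)&(z<.2)&(r>1.2*g)&(g>1.4*b)&(v<230)
p=L[B]
for lo in np.arange(0,.14,.02):
    q=p[(p[:,0]>lo)&(p[:,0]<lo+.02)]
    if len(q)>5: print(lo.round(2),np.percentile(q[:,1],[1,99]).round(4),'top z',(s['ee_pos'][2]-q[:,2].min()).round(4))
wd=[np.ptp(L[i][B[i]][:,1]) if B[i].sum()>5 else 0 for i in range(384)]
for i in range(60,100,4): print(i,np.round(wd[i],4),np.round(np.median(L[i][B[i]][:,0]) if B[i].any() else 0,4),end=' | ')
E
```

```text
far 474 [array([0.0461, 0.058 ]), array([-0.0284,  0.0349])] [0.0644 0.0712]
near 400 [array([-0.044 , -0.0316]), array([-0.0272,  0.0357])] [0.0595 0.0708]
0.02 [-0.0112  0.0107] top z 0.2
0.04 [-0.0113  0.0105] top z 0.2
0.06 [-0.0114  0.0104] top z 0.2
0.08 [-0.0096  0.0085] top z 0.2
0.1 [-0.0073  0.0058] top z 0.1992
60 0.0131 0.0882 | 64 0.0131 0.0869 | 68 0.0129 0.0856 | 72 0.0133 0.0843 | 76 0.0121 0.083 | 80 0.0203 0.0817 | 84 0.0213 0.0803 | 88 0.0215 0.079 | 92 0.0214 0.0777 | 96 0.0216 0.0763 |
```

Emit:
{"name": "apply_moves", "arguments": {"targets": [0.1,0,0.004,0.01,0,0.1,0,0,0.025,0,0.1,0,0,0.03,0,0.1,0,0,0.03,0,0.1,0,0,0.02,0,0.1,0,0,0.012,0,0.1,0,0,0.004,0,0.1,0,0,0,0]}}

```text
t: 14.5
ee_pos: [0.49, -0.2608, 0.2102]
orientation: [[-0.885, -0.466, 0.001], [-0.466, 0.885, -0.001], [-0.0, -0.001, -1.0]]
force: [0.8, -1.1, -1.7]
gripper_width: 0.226
gripper_force: 44.5
```

Emit:
{"name": "apply_moves", "arguments": {"targets": [0.1,0,0,0.001,0,0.1,0,0,0.001,0,0.1,0,0,0.001,0,0.1,0,0,0.001,0,0.1,0,0,0,0,0.1,0,0,0,0,0.1,0,0,0,0,0.1,0,0,0,0]}}

```text
t: 15.5
ee_pos: [0.4903, -0.261, 0.2068]
orientation: [[-0.884, -0.467, 0.001], [-0.467, 0.884, -0.002], [-0.001, -0.002, -1.0]]
force: [0.9, 0.3, 5.6]
gripper_width: 0.224
gripper_force: 43.7
```

Contact comes at the expected height. Release and rise.

Emit:
{"name": "apply_moves", "arguments": {"targets": [0.5,0,0,0,0,0.5,0,0,0,0,0.5,0,0,0,0,0.5,0,0,0,0,0.5,0,0,-0.02,0,0.5,0,0,-0.04,0,0.5,0,0,-0.05,0,0.5,0,0,-0.05,0]}}

```text
t: 16.5
ee_pos: [0.4896, -0.2604, 0.367]
orientation: [[-0.885, -0.466, -0.0], [-0.466, 0.885, 0.0], [0.0, 0.001, -1.0]]
force: [-0.3, -0.5, 1.0]
gripper_width: 0.496
gripper_force: 0.0
```

```bash
python3 - <<'E'
from h import *
go([.49,-.26,.36],118)
im,X=pts("side"); cv2.imwrite("pics/s5.png",cv2.resize(im[130:330,170:430,::-1],(780,600)))
s=get_state(); im,X=pts("wrist"); r,g,b=[im[...,i].astype(int) for i in range(3)]
L=(X-s['ee_pos'])@s['orientation']; B=(abs(L[...,0])<.16)&(abs(L[...,1])<.04)&(r>1.2*g)&(g>1.5*b)&(X[...,2]>.04)&(X[...,2]<.09)
p=np.c_[L[B][:,:2],X[B][:,2]]
for lo in np.arange(-.08,.14,.02):
    q=p[(p[:,0]>lo)&(p[:,0]<lo+.02)]
    if len(q)>5: print(lo.round(2),len(q),np.percentile(q[:,1],[2,98]).round(4),'top',np.percentile(q[:,2],98).round(4),'xmax',q[:,0].max().round(4))
E
```

```text
t 16.5 tcp [ 0.4896 -0.2604  0.367 ] yaw_y 117.8 F [-0.3 -0.5  1. ] w 0.496 zax [-4.e-04  4.e-04 -1.e+00]
shift [-0.0005  0.0001  0.007 ] turn -0.0035
-0.08 440 [-0.004  0.015] top 0.0725 xmax -0.06
-0.06 390 [-0.0213  0.0293] top 0.0727 xmax -0.04
-0.04 1119 [-0.0248  0.0339] top 0.0725 xmax -0.02
-0.02 511 [-0.0055  0.0152] top 0.0731 xmax -0.0
0.0 557 [-0.0063  0.0149] top 0.073 xmax 0.02
0.02 578 [-0.0061  0.0145] top 0.0729 xmax 0.0398
0.04 1386 [-0.0261  0.0333] top 0.0726 xmax 0.06
0.06 687 [-0.0067  0.0189] top 0.073 xmax 0.0797
0.08 476 [-0.0049  0.0115] top 0.0726 xmax 0.1
0.1 298 [-0.0032  0.0094] top 0.0693 xmax 0.1133
```

View pics/s5.png

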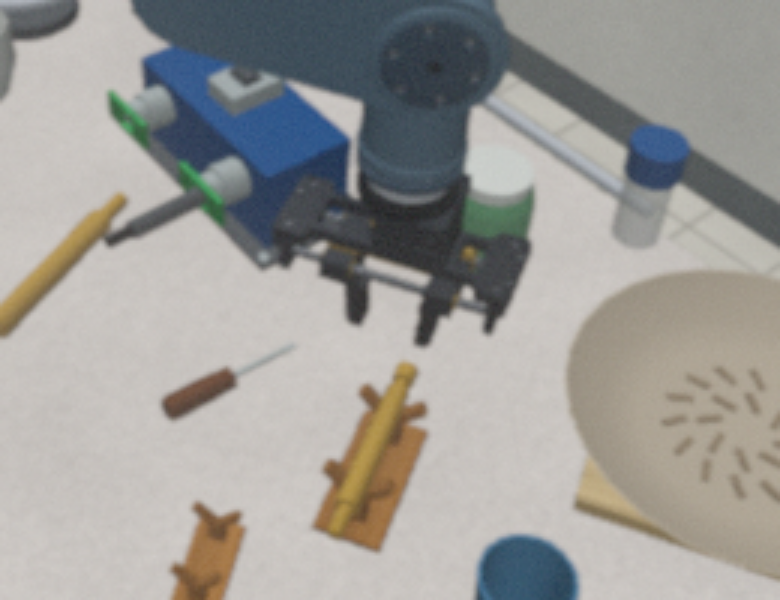

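The wand lies level in both notches, with its top at 73 mm and its centre within a few mm of the seat. The gripper is clear of everything and the grey wand is still plugged in.

```bash
python3 -c "
from bench import *
print(job_done())"
```

```text
the job is handed in; nothing more can be done
None
```

The job is handed in, with no verdict returned: the air valve is shut, the brass wand lies centred in both notches of the larger rest, and the grey wand is still plugged in.

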